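# Wake and tare the perfume scale

### The arm

A 6-joint arm with a two-finger parallel gripper is mounted at the origin on the work surface. World frame = base frame: x ahead of the robot, y to its left, z up, the work surface at z = 0. Lengths are in m, angles in degrees, forces in N, time in s.
With the tool pointing down it reaches from about 0.3 to 0.75 m from the base axis. Payload 8.5 kg.
Tool frame: the origin (TCP) lies midway between the tips of the shut fingers; the grasp point (between the pads) lies 19 mm behind it; z points along the fingers, y is the direction in which the jaws open and shut (so a half turn about z gives the same grasp; the last joint's range is limited). The gripper opens to 85 mm and grips with 20 to 120 N. Pads are 22 mm wide; open, the fingers measure 114 mm over their backs; the gripper's body (76 mm by 85 mm) begins 54 mm behind the grasp point. The pads swing forward as they close: fully open they stand 13 mm farther back than shut.
Start: joints at [59.57, 21.807, 74.336, -0, 83.858, -12.336], TCP at [0.171, 0.523, 0.196] pointing down, gripper open.
Joint ranges: [-178.18, 178.18], [-50.72, 133.34], [12.68, 142.11], [-81.47, 261.47], [9.98, 163.14], [-165.26, 165.26]. Speed limits (degrees/s): [136.94, 136.94, 180, 180, 180, 180].

### API

Orientations are given as a 3x3 rotation matrix whose columns are the frame's x, y, z axes.
In Python, from rig import env, viewer, ticket gives the robot as it stands. The module is installed in compiled form; this text tells all that it offers.
- The arm moves only by the shell command python3 -m pendant 'ROWS' [FORCE]. ROWS is JSON, a list of rows, each a list of 3 entries, a list of its own where there are three numbers: the shift along the world's x, y, z in mm, then the turn about the world's z in rad, then the opening, from -1 (shut) to 1 (fully open). A call has 1 to 12 rows; each row shifts and turns the pose as measured when the row begins; what a row does not reach is not made up. A row lasts 1/8 s, in which the tool goes at most 62.5 mm and 10.7 degrees, less where a joint would pass 70% of its speed; a pose out of reach is approached as far as the arm can. A call with a gripper value outside its range is refused whole. The fingers move at their own pace and stop on an object; FORCE is the grip in N (left out, the last holds). Time passes only in rows, so rows that do not move let the fingers close. It gives the time, the measured TCP pose, the force and the opening at its end, in the units of the state.
- env.observe(): the state, without advancing time (a new reading comes with each control period).
- viewer.get_image(name): name is "side" or "top" or "wrist"; returns (picture, depth): 384x512x3 uint8, red, green, blue; 384x512 float32, m along the optical axis (not along the pixel's ray), 0 where there is no reading.
- viewer.camera_params(name): a dict with "fx", "fy", "cx", "cy" (pixels), "D" ([k1, k2, p1, p2, k3] as OpenCV has them; the pictures are not rectified), "rvec" (rotation vector, rad) and "tvec" (3), from world to camera coordinates, as OpenCV has them; the wrist camera has in their place "T_tool_cam" (4x4, takes a point from camera to tool coordinates, whose origin is the TCP and whose axes are the flange's). Camera axes: x right, y down, z forward; pixel columns grow to the right and rows downward; lengths in m; the calibration is good to about 2 mm. A picture is of the moment at which its call begins: read the wrist's pose just before it. camera_params takes no time and is no camera call.
- ticket.close_job(): hands the job in, once; it reports no verdict.
The state is a dict: "time_s": time; "q": joint angles; "qvel": joint speeds; "joint_efforts": joint torques, N m; "position": TCP position; "tool_rot": TCP orientation; "ft_force": force on the tool from outside, world axes, zero at the start; "wrist_torque": the same for the moment, N m; "grip_width": finger opening in m.
Only numpy, scipy, OpenCV 4.12 (cv2) and the standard library are available. Lean on these libraries where they do the work, as an engineer would, in place of code of your own. Each camera call takes 0.05 s, during which the arm holds its last target. There are 200 camera calls.

### The job

Wake and zero the scale that carries the amber dropper bottle: reach a fingertip into the well and press its sunken green key fully down and let it come up again, then press its sunken blue key fully down, keep it down for about two seconds, and let it come up. Leave the bottle standing on its pan where it is, do not press the keys of the other scale, and do not pick up or disturb anything else on the table.

Things in the scene. Friction and masses are not known exactly. Their poses are not given: they have to be found in the camera images.
- scale_a: black scale, fixed, 250 (x) x 190 (y) mm; origin under its centre, z up, keys towards its -x (robot side). Flat deck at 45 mm height; steel pan 130 x 140 mm centred at x = +48 mm, top at 60 mm. Two 40 x 40 mm wells in the deck at x = -87 mm: green ON key at y = +40, blue TARE key at y = -40 mm. Carries the amber dropper bottle.
- scale_b: black scale, fixed, 250 (x) x 190 (y) mm; origin under its centre, z up, keys towards its -x (robot side). Flat deck at 45 mm height; steel pan 130 x 140 mm centred at x = +48 mm, top at 60 mm. Two 40 x 40 mm wells in the deck at x = -87 mm: green ON key at y = +40, blue TARE key at y = -40 mm. The other scale, carrying the clear beaker.
- scale_a_on_top (a point): centre of the flat top face of the green ON key of scale_a, moving with the key. Key 25 mm in diameter, in the +y square well: 40 x 40 mm, walls along the scale's x and y; at rest the key's top is 14 mm below the scale's deck (31 mm above the table). Well floor is 11 mm below the key's resting top
- scale_a_tare_top (a point): centre of the flat top face of the blue TARE key of scale_a, moving with the key. Key 25 mm in diameter, in the -y square well: 40 x 40 mm, walls along the scale's x and y; at rest the key's top is 14 mm below the scale's deck (31 mm above the table). Well floor is 11 mm below the key's resting top
- scale_a_on (a joint): sunken green round ON key of scale_a (0 = up at rest, 0.005 m = fully down; a spring pushes it back up: about 2 N to start it moving, about 5 N to reach the bottom)
- scale_a_tare (a joint): sunken blue round TARE key of scale_a (0 = up at rest, 0.005 m = fully down; a spring pushes it back up: about 2 N to start it moving, about 5 N to reach the bottom)
- scale_b_on (a joint): sunken green round ON key of scale_b (0 = up at rest, 0.005 m = fully down; a spring pushes it back up: about 2 N to start it moving, about 5 N to reach the bottom); not to be pressed
- scale_b_tare (a joint): sunken blue round TARE key of scale_b (0 = up at rest, 0.005 m = fully down; a spring pushes it back up: about 2 N to start it moving, about 5 N to reach the bottom); not to be pressed
- blend_bottle: amber dropper bottle with paper label and black bulb, 42 mm in diameter, 110 mm tall, standing loose on the pan of scale_a; origin at the centre of its underside, z up
- beaker: clear open beaker, 64 mm wide, 80 mm tall, loose on the pan of scale_b; origin under its centre
- oil_bottle: amber dropper bottle with gold collar and white bulb, 36 mm in diameter, 100 mm tall, on the table; origin under its centre
- rose_bottle: amber dropper bottle with gold collar and black bulb, 36 mm in diameter, 100 mm tall, on the table; origin under its centre
- tin: round aluminium tin, 56 mm in diameter, 18 mm tall, on the table; origin under its centre
- vial: small amber vial with gold cap, 22 mm in diameter, 46 mm tall, on the table; origin under its centre
- phone: black phone lying flat, 75 x 155 x 11 mm; origin under its centre
There are look-alikes about, which are no part of the job. Leave any purple look-alike of the blend_bottle alone.

How it is judged (in metres and radians):
On the way, in this order (a step that is already met when the one before it is completed fails the run):
1. the green key of scale_a is pressed down (at least 4 of 5 mm) (value of joint scale_a_on above 0.004 m), for 0.05 s.
2. the green key is back up (value of joint scale_a_on below 0.001 m), for 0.05 s.
3. the blue key of scale_a is pressed down (at least 4 of 5 mm) and kept down 1.2 s (value of joint scale_a_tare above 0.004 m), for 1.2 s.
At the end, for the whole second after the job is handed in: Both keys of scale_a are up again (within 1 mm), the amber bottle still stands upright and at rest on its pan within 10 mm of where it was, and the other loose things are within 15 mm of where they were (value of joint each of scale_a_on, scale_a_tare below 0.001 m and distance of blend_bottle from where it was at the start of the episode below 0.01 m and angle between blend_bottle's own z axis and vertical below 0.1 rad and linear speed of blend_bottle below 0.02 m/s and z of blend_bottle in the frame of scale_a above 0.055 m and distance of each of beaker, oil_bottle, rose_bottle, tin, vial, phone from where it was at the start of the episode below 0.015 m); the robot touches nothing.
It fails at once if a key of the other scale is pressed (over 2 mm) (value of joint any of scale_b_on, scale_b_tare above 0.002 m).
It fails at once if the amber bottle is shifted more than 10 mm, lifted or tipped (distance of blend_bottle from where it was at the start of the episode above 0.01 m or angle between blend_bottle's own z axis and vertical above 0.15 rad).
It fails at once if another loose thing is shifted more than 15 mm, lifted or tipped (distance of any of beaker, oil_bottle, rose_bottle, tin, vial, phone from where it was at the start of the episode above 0.015 m or angle between any of beaker, oil_bottle, rose_bottle, tin, vial, phone's own z axis and vertical above 0.2 rad).
It fails at once if both keys of scale_a are pressed at once (value of joint each of scale_a_on, scale_a_tare above 0.002 m).
It also fails if it takes over 45 s, if anything falls off the work surface, if the arm or the gripper's body presses on something with over 40 N, if the wrist force passes 120 N, or if a joint passes its speed limit or range.

## Working session

There is one attempt and no reset: what is moved stays moved. The work goes in short steps, Python scripts to look and compute and a shell command to move; the robot and the scene stay as the last step left them, time stands still between calls to the robot, and variables do not carry over. Pictures are saved under pics/ and viewed, about 8 in all and at most 12, crops included, and the job is handed in when it is done.

```bash
mkdir -p pics; cat > h.py <<'E'
import numpy as np, cv2
from rig import env, viewer, ticket
def snap(n):
    s=env.observe(); im,d=viewer.get_image(n); p=viewer.camera_params(n)
    K=np.array([[p['fx'],0,p['cx']],[0,p['fy'],p['cy']],[0,0,1]]);D=np.array(p['D'],float)
    if 'rvec' in p:
        R=cv2.Rodrigues(np.array(p['rvec'],float))[0].T; t=-R@np.array(p['tvec'],float).ravel()
    else:
        T=np.array(p['T_tool_cam']);Rt=np.array(s['tool_rot']);R=Rt@T[:3,:3];t=Rt@T[:3,3]+np.array(s['position'])
    return im,d,K,D,R,t
def plane(px,z,K,D,R,t):
    u=cv2.undistortPoints(np.array(px,float).reshape(-1,1,2),K,D).reshape(-1,2)
    r=np.c_[u,np.ones(len(u))]@R.T
    return t+r*((z-t[2])/r[:,2])[:,None]
def proj(P,K,D,R,t):
    return cv2.projectPoints(np.array(P,float).reshape(-1,1,3),cv2.Rodrigues(R.T)[0],-R.T@t,K,D)[0].reshape(-1,2)
def blobs(im,d,K,D,R,t,z=.031):
    hsv=cv2.cvtColor(im,cv2.COLOR_RGB2HSV)
    for n,lo,hi in(('green',(40,90,50),(90,255,255)),('blue',(95,90,50),(130,255,255))):
        m=cv2.inRange(hsv,lo,hi);k,l,st,c=cv2.connectedComponentsWithStats(m)
        for i in range(1,k):
            if st[i,4]>15: print(n,st[i],c[i].round(1),plane([c[i]],z,K,D,R,t).round(4)[0])
E
python3 - <<'E'
from h import *
a=[]
for n in('top','side'):
    S=snap(n);cv2.imwrite(f'pics/{n}.png',S[0][...,::-1]);print(n,S[5]);blobs(*S)
E
```

```text
top [0.46303726 0.02301073 1.08262464]
green [183 207   8   8  49] [186.7 210.6] [0.5503 0.216  0.031 ]
green [314 214   8   8  51] [317.4 217.5] [ 0.5354 -0.1603  0.031 ]
blue [190 192  19   8 131] [199. 195.] [0.5959 0.1817 0.031 ]
blue [324 200  20   8 129] [333.5 203.7] [ 0.5759 -0.2071  0.031 ]
blue [211 206   8   8  52] [214.5 209.5] [0.5545 0.136  0.031 ]
blue [341 216   9   8  53] [344.9 219.6] [ 0.5303 -0.2398  0.031 ]
blue [448 366  64  18 960] [481.8 375. ] [ 0.0916 -0.6319  0.031 ]
side [0.41814554 0.73964127 0.64643726]
green [218 101  13   6  47] [224.3 103.5] [ 0.8092 -0.5066  0.031 ]
green [378 136  20  10  87] [387.5 140.2] [ 0.2135 -0.3367  0.031 ]
green [278 157   8   5  26] [281.6 159. ] [ 0.5358 -0.1673  0.031 ]
green [244 249  11   8  71] [249.4 252.8] [0.5516 0.2138 0.031 ]
green [ 24 276   4   7  19] [ 25.7 278.7] [1.0039 0.3766 0.031 ]
green [ 21 286  11   9  20] [ 25.8 290. ] [0.9839 0.4019 0.031 ]
blue [ 319   40   36   64 1779] [335.8  71.3] [ 0.3975 -0.9181  0.031 ]
blue [ 404   79   45   45 1414] [425.2 102.3] [ 0.047  -0.6553  0.031 ]
blue [266 142  10  11  75] [270.9 147.1] [ 0.579  -0.2275  0.031 ]
blue [283 144   8   4  25] [287.  145.4] [ 0.5304 -0.2468  0.031 ]
blue [228 225  13  19 160] [234.1 234.1] [0.5992 0.1641 0.031 ]
blue [250 224  10   7  55] [254.9 227.1] [0.5559 0.1322 0.031 ]
```

View pics/top.png

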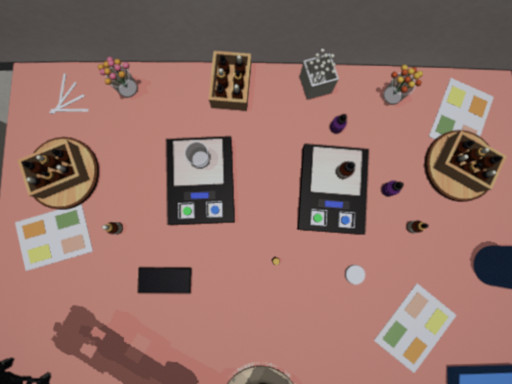

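View pics/side.png

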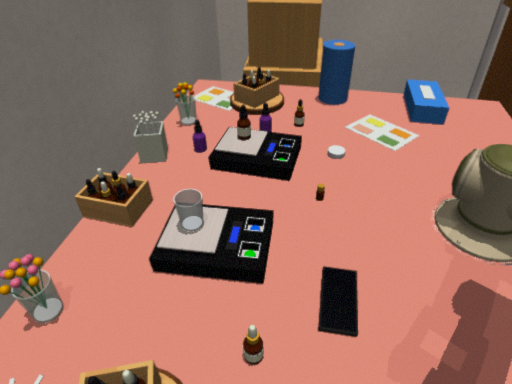

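Scale_a is the right-hand one: its amber bottle with black bulb is at px (345,170), green key at (317,217) and blue key at (345,220). scale_b, with the beaker, is on the left. The purple bottles are look-alikes. I'll move to above the keys with the gripper shutting.

```bash
python3 -m pendant '[[[26,-56,0],0,-1],[[26,-56,0],0,-1],[[26,-56,0],0,-1],[[26,-56,0],0,-1],[[26,-56,0],0,-1],[[26,-56,0],0,-1],[[26,-56,0],0,-1],[[26,-56,0],0,-1],[[26,-56,0],0,-1],[[26,-56,0],0,-1],[[26,-56,0],0,-1],[[26,-56,0],0,-1]]'
python3 - <<'E'
from h import *
s=env.observe();print(s['time_s'],s['position'],s['q'],s['ft_force'],s['grip_width']);print(np.round(s['tool_rot'],3))
S=snap('wrist');cv2.imwrite('pics/w1.png',S[0][...,::-1]);blobs(*S)
S=snap('top');blobs(*S)
E
```

```text
time_s: 1.6
position: [0.4812, -0.1597, 0.1934]
tool_rot: [[-0.952, 0.305, -0.001], [0.305, 0.952, -0.001], [0.001, -0.002, -1.0]]
ft_force: [-0.4, 0.6, 0.1]
grip_width: 0.0003
1.6 [ 0.48122722 -0.15968827  0.19342116] [ -31.69539516   17.64282088   81.25445164   -0.10566175   81.11831351
 -103.90654618] [-0.41322279  0.60716817  0.11904171] 0.00025018174932409576
[[-0.952  0.305 -0.001]
 [ 0.305  0.952 -0.001]
 [ 0.001 -0.002 -1.   ]]
green [259 198  18  17 232] [267.3 205.7] [ 0.5344 -0.1592  0.031 ]
blue [489 145  18  17 236] [496.6 152.3] [0.5545 0.1394 0.031 ]
blue [203 211  17  17 226] [210.6 219.1] [ 0.5293 -0.2382  0.031 ]
green [183 207   8   8  49] [186.7 210.6] [0.5503 0.216  0.031 ]
green [314 214   8   8  43] [317.1 217.1] [ 0.5366 -0.1593  0.031 ]
blue [190 192  19   8 131] [199. 195.] [0.5959 0.1817 0.031 ]
blue [325 200  11   8  71] [329.5 203.4] [ 0.5769 -0.1957  0.031 ]
blue [211 206   8   8  52] [214.5 209.5] [0.5545 0.136  0.031 ]
blue [ 448  366   64   18 1113] [480.  374.8] [ 0.0922 -0.6264  0.031 ]
```

View pics/w1.png

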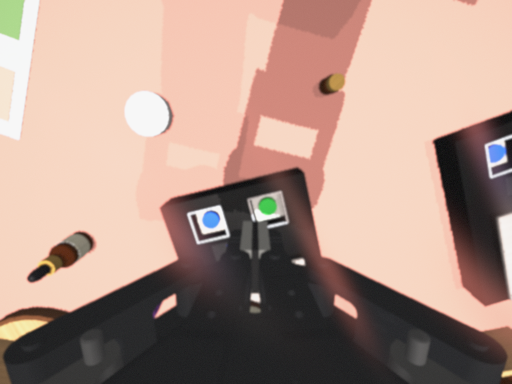

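The wrist view shows the blue key at px (211,219) and the green at (267,206). It agrees with the top view to about 2 mm. Next I align the yaw (+0.244 rad) and descend to just above the deck over the green key.

```bash
python3 -m pendant '[[[27,0,0],0.122,-1],[[27,0,0],0.122,-1],[[0,0,-40],0,-1],[[0,0,-40],0,-1],[[0,0,-28],0,-1],[[0,0,0],0,-1]]'
python3 - <<'E'
from h import *
s=env.observe();print(np.round(s['tool_rot'],3))
S=snap('wrist');cv2.imwrite('pics/w2.png',S[0][...,::-1]);blobs(*S)
S=snap('side');blobs(*S);cv2.imwrite('pics/s2.png',cv2.resize(S[0][100:200,180:340,::-1],(800,500),interpolation=cv2.INTER_CUBIC))
E
```

```text
time_s: 2.45
position: [0.5365, -0.161, 0.0801]
tool_rot: [[-0.998, 0.063, -0.004], [0.063, 0.998, -0.001], [0.004, -0.001, -1.0]]
ft_force: [0.2, -0.3, 0.2]
grip_width: -0.0001
[[-0.998  0.063 -0.004]
 [ 0.063  0.998 -0.001]
 [ 0.004 -0.001 -1.   ]]
green [243 179  27  27 575] [256.4 191.8] [ 0.5349 -0.1595  0.031 ]
blue [153 178  29  27 579] [166.9 191.3] [ 0.5295 -0.2382  0.031 ]
blue [180 234  51  20 966] [204.2 243.3] [ 0.5816 -0.211   0.031 ]
blue [190 257  31  23 312] [205.  267.3] [ 0.6066 -0.213   0.031 ]
green [218 101  13   6  48] [224.4 103.5] [ 0.8088 -0.5067  0.031 ]
green [379 136  19  10  86] [387.6 140.3] [ 0.2131 -0.3366  0.031 ]
green [278 158   7   4  16] [281.6 159.1] [ 0.5357 -0.1668  0.031 ]
green [244 249  11   8  71] [249.4 252.8] [0.5516 0.2138 0.031 ]
green [ 24 276   4   7  18] [ 25.7 278.8] [1.0037 0.377  0.031 ]
green [ 21 286  11   9  18] [ 26.1 290.1] [0.9833 0.402  0.031 ]
green [ 31 287   6   7  17] [ 33.4 289.5] [0.9688 0.3974 0.031 ]
blue [ 319   41   36   63 1582] [336.4  74.4] [ 0.3937 -0.8805  0.031 ]
blue [404  89  11  32 110] [408.7 106. ] [ 0.1144 -0.6096  0.031 ]
blue [267 142   9  11  67] [270.9 146.6] [ 0.5795 -0.2305  0.031 ]
blue [283 144   8   4  21] [286.2 145.1] [ 0.5329 -0.248   0.031 ]
blue [228 225  13  19 163] [234.2 234.2] [0.599  0.1644 0.031 ]
blue [250 224  10   7  52] [254.9 227.1] [0.5559 0.1322 0.031 ]
```

View pics/w2.png

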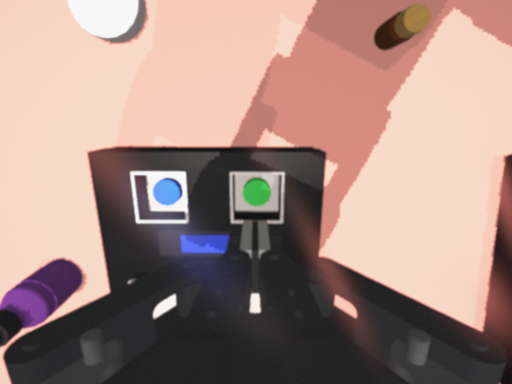

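View pics/s2.png

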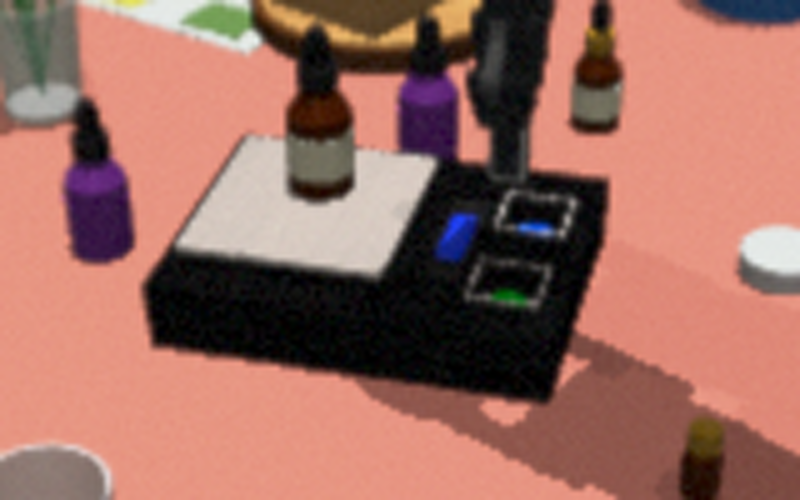

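The wrist view has the green key at (256,192), well walls square to the image, with the fingers centred. The side crop shows the shut fingers just above the scale and the bottle well clear. A 1–2 mm correction, then down to just over the key.

```bash
python3 -m pendant '[[[-1.5,1.5,-12],0,-1],[[0,0,-15],0,-1],[[0,0,-14],0,-1],[[0,0,0],0,-1]]'
```

```text
time_s: 3.05
position: [0.537, -0.1605, 0.0409]
tool_rot: [[-0.998, 0.063, 0.004], [0.063, 0.998, -0.005], [-0.004, -0.005, -1.0]]
ft_force: [0.1, 0.5, -0.2]
grip_width: -0.0003
```

```bash
python3 -m pendant '[[[-2,1,-6],0,-1],[[0,0,-5],0,-1],[[0,0,-3],0,-1],[[0,0,0],0,-1]]'
```

```text
time_s: 3.55
position: [0.5352, -0.1596, 0.0264]
tool_rot: [[-0.998, 0.063, 0.005], [0.063, 0.998, -0.005], [-0.005, -0.005, -1.0]]
ft_force: [0.7, -0.1, 0.1]
grip_width: -0.0005
```

```bash
python3 -m pendant '[[[0,0,-2],0,-1],[[0,0,0],0,-1]]'; python3 - <<'E'
from h import *
S=snap('wrist');blobs(*S);cv2.imwrite('pics/w3.png',cv2.resize(S[0][120:300,120:360,::-1],(800,600),interpolation=cv2.INTER_CUBIC))
E
```

```text
time_s: 3.8
position: [0.5354, -0.1597, 0.0246]
tool_rot: [[-0.998, 0.063, 0.005], [0.063, 0.998, -0.006], [-0.006, -0.005, -1.0]]
ft_force: [-0.9, -0.7, 0.2]
grip_width: -0.0
green [238 198  35  29 733] [255.2 211.1] [ 0.5316 -0.1592  0.031 ]
blue [122 198  36  34 982] [139.7 214.4] [ 0.5292 -0.2383  0.031 ]
```

View pics/w3.png

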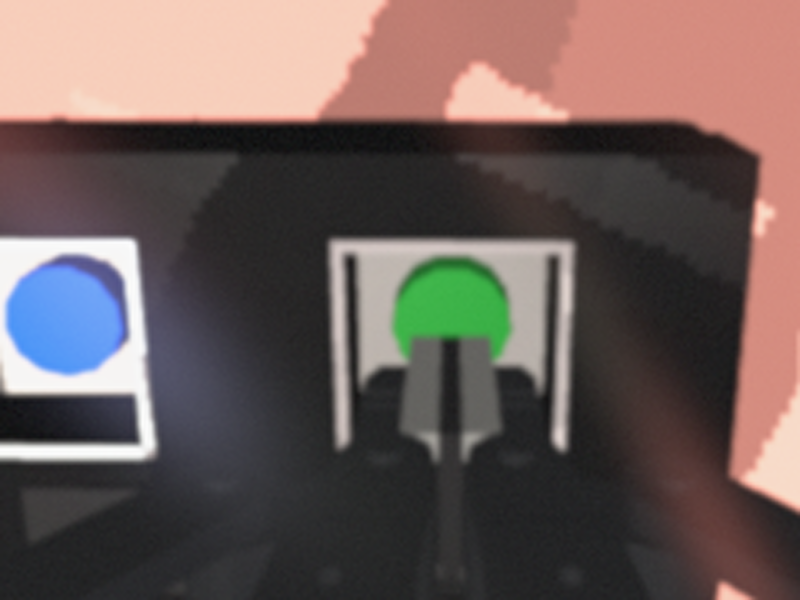

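The green key is partly covered by the fingertips (crop (450,340)), blue is up, and there's no contact force yet. I'll check heights from the depth image.

```bash
python3 - <<'E'
from h import *
im,d,K,D,R,t=snap('wrist');print(t,R[:,2])
def z(px):
    u=cv2.undistortPoints(np.array([px],float).reshape(-1,1,2),K,D).reshape(2)
    dd=d[int(px[1]),int(px[0])];return (t+R@np.array([u[0]*dd,u[1]*dd,dd])).round(4) if dd else None
for n,p in dict(blue=(139,214),green=(255,208),green2=(248,215),deck=(197,190)).items(): print(n,z(p))
for v in range(195,262,4): print(v,[z((x,v)) for x in (248,263)],im[v,248])
s=env.observe();print(s['position'],s['ft_force'],s['joint_efforts'])
E
```

```text
[ 0.46756032 -0.15474851  0.20246611] [ 0.27153066 -0.02193532 -0.96217979]
blue [ 0.5288 -0.2386  0.0314]
green [ 0.5289 -0.1593  0.0322]
green2 [ 0.5339 -0.1643  0.0317]
deck [ 0.5102 -0.1933  0.0463]
195 [array([ 0.5227, -0.1639,  0.0219]), array([ 0.5233, -0.1533,  0.022 ])] [201 191 186]
199 [array([ 0.524 , -0.1638,  0.0268]), array([ 0.5247, -0.1535,  0.0268])] [ 52 109  56]
203 [array([ 0.5251, -0.1637,  0.0322]), array([ 0.5256, -0.1537,  0.0325])] [ 62 178  74]
207 [array([ 0.5279, -0.1639,  0.0323]), array([ 0.5287, -0.1538,  0.0318])] [ 64 182  75]
211 [array([ 0.5308, -0.1641,  0.0321]), array([ 0.5316, -0.154 ,  0.0318])] [ 62 180  73]
215 [array([ 0.5339, -0.1643,  0.0317]), array([ 0.5346, -0.1542,  0.0313])] [ 61 180  73]
219 [array([ 0.5368, -0.1645,  0.0316]), array([ 0.5376, -0.1543,  0.0313])] [ 64 174  75]
223 [array([ 0.524 , -0.1626,  0.0689]), array([ 0.5245, -0.1545,  0.0689])] [100  99  97]
227 [array([ 0.5242, -0.1624,  0.0737]), array([ 0.5242, -0.1547,  0.0748])] [101  99  97]
231 [array([ 0.5236, -0.1622,  0.0798]), array([ 0.5244, -0.1548,  0.0792])] [99 98 95]
235 [array([ 0.5242, -0.1622,  0.0832]), array([ 0.5248, -0.1549,  0.0829])] [99 98 95]
239 [array([ 0.5234, -0.1619,  0.0891]), array([ 0.5249, -0.155 ,  0.087 ])] [99 97 95]
243 [array([ 0.5237, -0.1618,  0.0926]), array([ 0.5245, -0.1551,  0.0918])] [101 100  96]
247 [array([ 0.524 , -0.1618,  0.0957]), array([ 0.5245, -0.1552,  0.0956])] [100  99  96]
251 [array([ 0.5248, -0.1618,  0.0979]), array([ 0.5233, -0.1553,  0.1014])] [151 148 143]
255 [array([ 0.5228, -0.1614,  0.1048]), None] [59 57 57]
259 [array([ 0.5228, -0.1613,  0.1079]), array([ 0.5237, -0.1554,  0.1071])] [34 34 34]
[ 0.53548352 -0.15981203  0.02469072] [ 0.20919385 -0.51817495 -0.45514752] [-2.15301712e-03 -4.89310527e+01 -1.73099524e+01 -6.53127237e-03
 -2.41990748e-02  3.53790119e-05]
```

```bash
python3 - <<'E'
from h import *
im,d,K,D,R,t=snap('side');s=env.observe()
for z in(.025,.045,.065,.085): print(z,proj([[.524,-.16,z],[.546,-.16,z]],K,D,R,t).round(1).tolist())
cv2.imwrite('pics/s3.png',cv2.resize(im[100:190,220:340,::-1],(800,600),interpolation=cv2.INTER_CUBIC))
E
```

```text
0.025 [[285.1, 162.4], [277.9, 161.6]]
0.045 [[285.3, 156.8], [278.0, 156.1]]
0.065 [[285.5, 151.1], [278.1, 150.4]]
0.085 [[285.8, 145.3], [278.3, 144.6]]
```

View pics/s3.png

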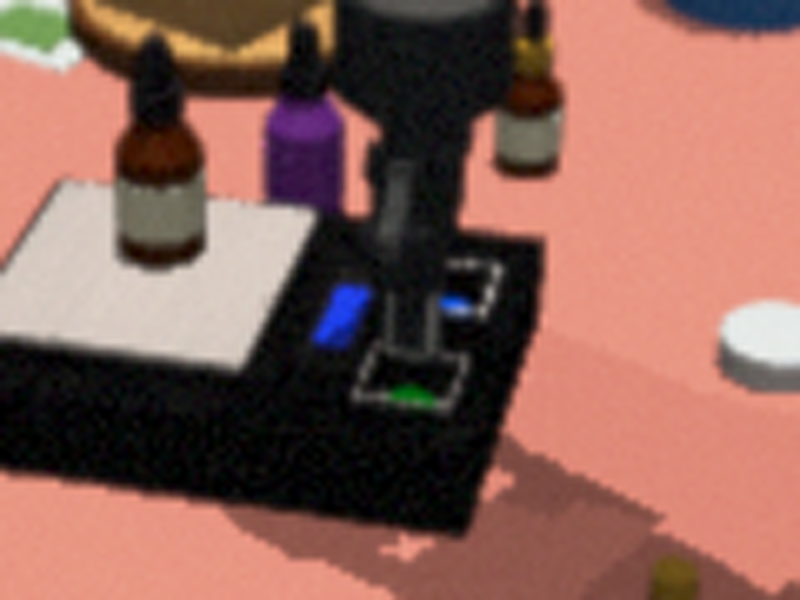

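The side view and wrist depth agree: reported TCP is z=0.025, but the visible fingertips end at about z≈0.062–0.066 (crop y≈352). The real tips are therefore about 40 mm higher than the reported TCP, while x and y are centred. I'll go on down, guided by force.

```bash
python3 -m pendant '[[[0,0,-9],0,-1],[[0,0,-8],0,-1],[[0,0,-7],0,-1],[[0,0,0],0,-1]]'; python3 - <<'E'
from h import *
im,d,K,D,R,t=snap('wrist');blobs(im,d,K,D,R,t)
for v in range(205,250,3):
    p=(255,v)
    o=[]
    for x in (246,264):
        u=cv2.undistortPoints(np.array([[x,v]],float).reshape(-1,1,2),K,D).reshape(2);q=d[v,x];o.append((t+R@np.array([u[0]*q,u[1]*q,q])).round(4))
    print(v,*o,im[v,246])
E
```

```text
time_s: 4.45
position: [0.5352, -0.1596, -0.0015]
tool_rot: [[-0.998, 0.063, 0.005], [0.063, 0.998, -0.005], [-0.005, -0.005, -1.0]]
ft_force: [0.0, -0.9, 0.3]
grip_width: 0.0001
green [236 212  39  19 383] [255.  219.7] [ 0.5269 -0.1589  0.031 ]
blue [ 100  212   41   39 1300] [120.8 230.6] [ 0.529  -0.2384  0.031 ]
blue [152 297  26  23 348] [163.6 307. ] [ 0.5837 -0.2214  0.031 ]
205 [ 0.5125 -0.1626  0.0456] [ 0.5134 -0.1533  0.0447] [56 53 53]
208 [ 0.5139 -0.1627  0.0464] [ 0.5139 -0.1534  0.0478] [204 192 189]
211 [ 0.5242 -0.1642  0.0228] [ 0.5248 -0.1533  0.0232] [142 153 134]
214 [ 0.5245 -0.1641  0.0273] [ 0.5248 -0.1535  0.0282] [ 36 104  43]
217 [ 0.5248 -0.164   0.0312] [ 0.5251 -0.1536  0.0322] [ 55 160  66]
220 [ 0.5243 -0.1637  0.037 ] [ 0.5243 -0.1537  0.0385] [ 75 155  80]
223 [ 0.5238 -0.1635  0.0426] [ 0.5249 -0.1538  0.0412] [100  99  95]
226 [ 0.5237 -0.1634  0.0467] [ 0.5245 -0.154   0.0463] [101  99  95]
229 [ 0.524  -0.1632  0.0499] [ 0.5243 -0.1541  0.0503] [101 100  96]
232 [ 0.5241 -0.1631  0.0534] [ 0.5241 -0.1542  0.0544] [99 97 95]
235 [ 0.5234 -0.1629  0.0582] [ 0.5245 -0.1543  0.0569] [100  99  96]
238 [ 0.524  -0.1629  0.0602] [ 0.5239 -0.1544  0.0614] [101  98  96]
241 [ 0.524  -0.1628  0.0633] [ 0.5243 -0.1544  0.0636] [101  99  96]
244 [ 0.5237 -0.1626  0.0669] [ 0.5248 -0.1545  0.0657] [101  99  97]
247 [ 0.5236 -0.1625  0.0699] [ 0.5245 -0.1546  0.0691] [101  99  96]
```

The tip is at z≈0.038, just above the key and inside the well. Press down in steps.

```bash
python3 -m pendant '[[[0,0,-6],0,-1],[[0,0,-3],0,-1],[[0,0,0],0,-1]]'; python3 -m pendant '[[[0,0,-2],0,-1],[[0,0,0],0,-1]]'
```

```text
time_s: 4.88
position: [0.536, -0.16, -0.0088]
tool_rot: [[-0.998, 0.063, 0.007], [0.063, 0.998, -0.007], [-0.008, -0.006, -1.0]]
ft_force: [-1.9, 1.0, 3.9]
grip_width: 0.0
time_s: 5.12
position: [0.536, -0.1601, -0.0085]
tool_rot: [[-0.998, 0.062, 0.008], [0.062, 0.998, -0.008], [-0.009, -0.007, -1.0]]
ft_force: [-0.9, 1.7, 4.7]
grip_width: -0.0
```

```bash
python3 -m pendant '[[[0,0,-4],0,-1],[[0,0,0],0,-1]]';python3 -m pendant '[[[0,0,-6],0,-1]]'
```

```text
time_s: 5.38
position: [0.5362, -0.1602, -0.0084]
tool_rot: [[-0.998, 0.062, 0.01], [0.062, 0.998, -0.01], [-0.011, -0.009, -1.0]]
ft_force: [-2.7, 0.9, 4.2]
grip_width: -0.0001
time_s: 5.5
position: [0.5366, -0.1604, -0.0101]
tool_rot: [[-0.998, 0.061, 0.013], [0.061, 0.998, -0.011], [-0.013, -0.011, -1.0]]
ft_force: [-21.2, 8.9, 76.1]
grip_width: -0.0001
```

```bash
python3 - <<'E'
from h import *
im,d,K,D,R,t=snap('wrist');s=env.observe();print(s['position'],s['ft_force'],s['wrist_torque'])
for x in (240,246,264,270):
    for v in range(210,232,3):
        u=cv2.undistortPoints(np.array([[x,v]],float).reshape(-1,1,2),K,D).reshape(2);q=d[v,x];print(x,v,(t+R@np.array([u[0]*q,u[1]*q,q])).round(4),im[v,x])
cv2.imwrite('pics/w4.png',cv2.resize(im[180:330,160:360,::-1],(800,600),interpolation=cv2.INTER_CUBIC))
E
```

```text
[ 0.53650891 -0.16033907 -0.00964136] [-15.74291058   5.13925324  47.61771471] [ 1.02684474  2.52788201 -0.04399041]
240 210 [ 0.5128 -0.1656  0.0457] [97 92 91]
240 213 [ 0.5139 -0.1656  0.0467] [211 200 196]
240 216 [ 0.5256 -0.1681  0.0214] [184 179 170]
240 219 [ 0.5263 -0.168   0.0242] [113 141 108]
240 222 [ 0.5278 -0.168   0.0252] [ 57 165  67]
240 225 [ 0.5296 -0.1682  0.0253] [ 62 180  75]
240 228 [ 0.5309 -0.1682  0.0264] [ 57 167  69]
240 231 [ 0.5284 -0.1674  0.0358] [41 46 41]
246 210 [ 0.5128 -0.1627  0.046 ] [99 94 93]
246 213 [ 0.5145 -0.1628  0.0458] [211 198 194]
246 216 [ 0.5241 -0.1643  0.0256] [101 144  98]
246 219 [ 0.5258 -0.1644  0.026 ] [ 64 172  74]
246 222 [ 0.5246 -0.164   0.0329] [ 98 104  93]
246 225 [ 0.5249 -0.1639  0.0364] [99 98 95]
246 228 [ 0.525  -0.1638  0.0398] [102 100  98]
246 231 [ 0.5247 -0.1636  0.0442] [101  99  97]
264 210 [ 0.5135 -0.154   0.0456] [90 85 83]
264 213 [ 0.5149 -0.1541  0.046 ] [208 195 192]
264 216 [ 0.5245 -0.1541  0.026 ] [102 150  99]
264 219 [ 0.5263 -0.1542  0.0261] [ 61 171  73]
264 222 [ 0.5254 -0.1543  0.0325] [ 98 105  95]
264 225 [ 0.5253 -0.1544  0.0366] [100  98  95]
264 228 [ 0.5255 -0.1545  0.0399] [100  99  96]
264 231 [ 0.5253 -0.1546  0.044 ] [101 100  96]
270 210 [ 0.5138 -0.1511  0.0452] [87 82 79]
270 213 [ 0.5149 -0.1512  0.0462] [207 195 191]
270 216 [ 0.5261 -0.1507  0.0226] [166 166 154]
270 219 [ 0.5267 -0.1508  0.0257] [ 65 133  68]
270 222 [ 0.528  -0.1509  0.0269] [ 56 172  68]
270 225 [ 0.5302 -0.151   0.026 ] [ 58 176  71]
270 228 [ 0.5321 -0.1511  0.0259] [ 55 165  66]
270 231 [ 0.5299 -0.1514  0.0346] [37 42 39]
```

View pics/w4.png

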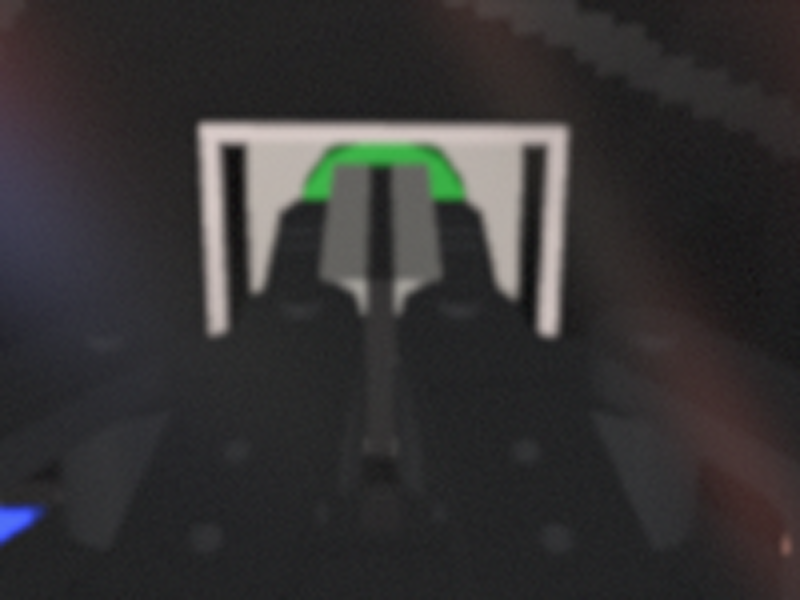

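Depth puts the key at z≈0.026, down from 0.0315, so it is fully pressed. The crop shows the fingers centred in the well with the key lowered around them. That last step spiked to 76 N, so I'll be gentler on blue. Retract straight up.

```bash
python3 -m pendant '[[[0,0,3],0,-1],[[0,0,10],0,-1],[[0,0,15],0,-1],[[0,0,20],0,-1],[[0,0,20],0,-1],[[0,0,0],0,-1]]'; python3 - <<'E'
from h import *
im,d,K,D,R,t=snap('wrist');blobs(im,d,K,D,R,t)
hsv=cv2.cvtColor(im,cv2.COLOR_RGB2HSV);uv=np.argwhere(cv2.inRange(hsv,(40,120,120),(80,255,255)))
P=[]
for v,x in uv:
    if d[v,x]:
        u=cv2.undistortPoints(np.array([[x,v]],float).reshape(-1,1,2),K,D).reshape(2);q=d[v,x];P.append(t+R@np.array([u[0]*q,u[1]*q,q]))
print(np.median(P,0)); print(env.observe()['tool_rot'])
E
```

```text
time_s: 6.3
position: [0.5366, -0.1604, 0.0636]
tool_rot: [[-0.998, 0.061, 0.015], [0.061, 0.998, -0.013], [-0.015, -0.012, -1.0]]
ft_force: [1.8, -0.2, -0.7]
grip_width: 0.0003
green [242 182  29  29 671] [256.2 196.2] [ 0.5346 -0.1595  0.031 ]
blue [146 181  30  29 672] [160.7 195.1] [ 0.5293 -0.2381  0.031 ]
blue [ 174  230   58   61 2248] [203.2 260.4] [ 0.5917 -0.2099  0.031 ]
[ 0.53456861 -0.15939978  0.03157356]
[[-0.99805798  0.06093118  0.01294797]
 [ 0.0607784   0.99808055 -0.01188287]
 [-0.01364716 -0.01107284 -0.99984556]]
```

Green is back up (z 0.0316). Move over to the blue key and descend to about 5 mm above it.

```bash
python3 -m pendant '[[[-3.5,-39,0],0,-1],[[-3.5,-39,0],0,-1],[[0,0,0],0,-1]]'; python3 - <<'E'
from h import *
S=snap('wrist');blobs(*S)
E
```

```text
time_s: 6.72
position: [0.5278, -0.239, 0.0598]
tool_rot: [[-0.998, 0.06, 0.009], [0.06, 0.998, -0.009], [-0.01, -0.009, -1.0]]
ft_force: [0.3, 0.7, -0.3]
grip_width: -0.0001
green [337 189  32  29 727] [352.3 202.8] [ 0.5344 -0.1606  0.031 ]
blue [241 187  29  30 699] [254.9 201.9] [ 0.5292 -0.2393  0.031 ]
blue [283 249  56  18 673] [310.  255.2] [ 0.5801 -0.1949  0.031 ]
```

```bash
python3 -m pendant '[[[1.5,0,-18],0,-1],[[0,0,-15],0,-1],[[0,0,-12],0,-1],[[0,0,-6],0,-1],[[0,0,0],0,-1]]'
```

```text
time_s: 7.4
position: [0.5289, -0.2341, 0.0053]
tool_rot: [[-0.998, 0.056, 0.006], [0.056, 0.998, -0.006], [-0.007, -0.006, -1.0]]
ft_force: [-0.5, -1.0, 0.9]
grip_width: -0.0
```

```bash
python3 -m pendant '[[[0,-4.5,3],0,-1],[[0,0,0],0,-1]]'; python3 - <<'E'
from h import *
S=snap('wrist');blobs(*S);print(env.observe()['position'])
cv2.imwrite('pics/w5.png',cv2.resize(S[0][180:330,160:360,::-1],(800,600),interpolation=cv2.INTER_CUBIC))
E
```

```text
time_s: 7.65
position: [0.5294, -0.2393, 0.0093]
tool_rot: [[-0.998, 0.056, 0.008], [0.056, 0.998, -0.007], [-0.008, -0.007, -1.0]]
ft_force: [0.7, -0.3, -0.5]
grip_width: -0.0002
green [ 362  208   39   38 1185] [380.3 226.2] [ 0.534  -0.1605  0.031 ]
blue [236 207  38  24 569] [254.6 217.1] [ 0.5237 -0.239   0.031 ]
blue [333 294  24  20 295] [343.6 304.6] [ 0.5914 -0.1814  0.031 ]
[ 0.52928152 -0.23902088  0.00916157]
```

View pics/w5.png

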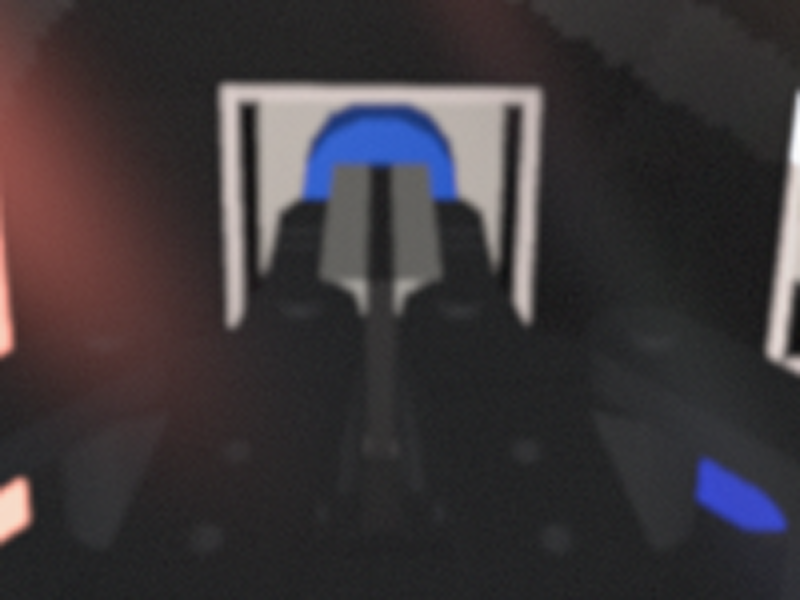

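Fingers are centred over the blue key (crop (380,165)) inside the well outline. On down to contact.

```bash
python3 -m pendant '[[[0,0,-6],0,-1],[[0,0,-5],0,-1],[[0,0,0],0,-1]]'
```

```text
time_s: 8.07
position: [0.5292, -0.239, -0.0025]
tool_rot: [[-0.998, 0.056, 0.007], [0.056, 0.998, -0.007], [-0.008, -0.006, -1.0]]
ft_force: [0.8, 0.1, 0.2]
grip_width: -0.0002
```

```bash
python3 -m pendant '[[[0,0,-5],0,-1],[[0,0,-3],0,-1],[[0,0,-2],0,-1],[[0,0,-1],0,-1],[[0,0,-1],0,-1]]'; python3 - <<'E'
from h import *
im,d,K,D,R,t=snap('wrist');s=env.observe();print(s['position'],s['ft_force'])
hsv=cv2.cvtColor(im,cv2.COLOR_RGB2HSV);m=cv2.inRange(hsv,(95,120,110),(130,255,255));m[:,300:]=0;P=[]
for v,x in np.argwhere(m):
    if d[v,x]:
        u=cv2.undistortPoints(np.array([[x,v]],float).reshape(-1,1,2),K,D).reshape(2);q=d[v,x];P.append(t+R@np.array([u[0]*q,u[1]*q,q]))
print(len(P),np.median(P,0),np.percentile(P,20,0))
E
python3 -m pendant '[[[0,0,-1],0,-1],[[0,0,-1],0,-1],[[0,0,-1],0,-1],[[0,0,-1],0,-1],[[0,0,-1],0,-1],[[0,0,-1],0,-1],[[0,0,-1],0,-1]]'
```

```text
time_s: 8.7
position: [0.5297, -0.2393, -0.009]
tool_rot: [[-0.998, 0.055, 0.01], [0.055, 0.998, -0.01], [-0.011, -0.009, -1.0]]
ft_force: [-2.9, 1.1, 7.5]
grip_width: 0.0003
[ 0.52967159 -0.23934764 -0.00900766] [-3.06741572  2.21497935 11.66616109]
146 [ 0.52148175 -0.23947897  0.02671032] [ 0.51885501 -0.24698424  0.02607388]
time_s: 9.62
position: [0.5298, -0.2395, -0.009]
tool_rot: [[-0.998, 0.054, 0.014], [0.054, 0.998, -0.014], [-0.014, -0.013, -1.0]]
ft_force: [-3.3, 1.6, 11.1]
grip_width: 0.0
```

Bottomed (z≈0.0265, 7–11 N). Hold a bit more, then retract straight up and check.

```bash
python3 -m pendant '[[[0,0,-1],0,-1],[[0,0,-1],0,-1],[[0,0,-1],0,-1],[[0,0,-1],0,-1],[[0,0,-1],0,-1],[[0,0,-1],0,-1]]'; python3 -m pendant '[[[0,0,3],0,-1],[[0,0,10],0,-1],[[0,0,15],0,-1],[[0,0,20],0,-1],[[0,0,20],0,-1],[[0,0,30],0,-1],[[0,0,40],0,-1],[[0,0,30],0,-1],[[-30,0,0],0,-1],[[-30,0,0],0,-1],[[0,0,0],0,-1],[[0,0,0],0,-1]]'
python3 - <<'E'
from h import *
im,d,K,D,R,t=snap('wrist')
hsv=cv2.cvtColor(im,cv2.COLOR_RGB2HSV)
for n,lo,hi in(('green',(40,90,50),(90,255,255)),('blue',(95,90,50),(130,255,255))):
    k,l,st,c=cv2.connectedComponentsWithStats(cv2.inRange(hsv,lo,hi))
    for i in range(1,k):
        if st[i,4]<60: continue
        P=[]
        for v,x in np.argwhere(l==i):
            if d[v,x]:
                u=cv2.undistortPoints(np.array([[x,v]],float).reshape(-1,1,2),K,D).reshape(2);q=d[v,x];P.append(t+R@np.array([u[0]*q,u[1]*q,q]))
        print(n,c[i].round(),np.median(P,0).round(4))
b=cv2.imread('pics/side.png')[...,::-1];a,*_=snap('side')
cv2.imwrite('pics/s_end.png',cv2.resize(np.vstack([b[90:200,140:460],a[90:200,140:460]])[...,::-1],(800,550),interpolation=cv2.INTER_CUBIC))
E
```

```text
time_s: 10.38
position: [0.5299, -0.2396, -0.009]
tool_rot: [[-0.998, 0.053, 0.016], [0.053, 0.998, -0.017], [-0.017, -0.016, -1.0]]
ft_force: [-3.7, 1.7, 12.6]
grip_width: -0.0002
time_s: 11.88
position: [0.4683, -0.239, 0.1722]
tool_rot: [[-0.998, 0.053, 0.021], [0.052, 0.998, -0.02], [-0.022, -0.019, -1.0]]
ft_force: [1.1, 0.6, 1.0]
grip_width: 0.0
green [321. 217.] [ 0.5342 -0.1607  0.0316]
blue [259. 215.] [ 0.5246 -0.238   0.0317]
blue [298. 253.] [ 0.5721 -0.1937  0.0473]
```

View pics/s_end.png

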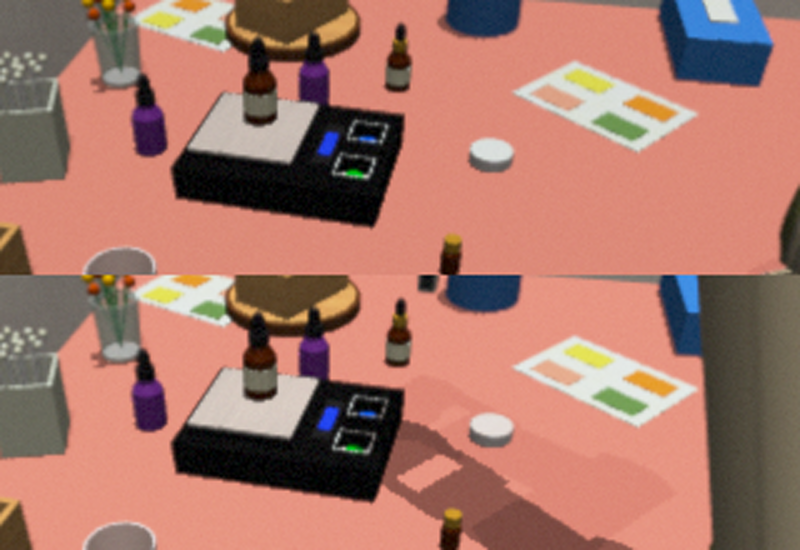

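The before and after crops match: the bottle is at (260,90) before and (260,365) after (the lower half is offset by 275), and the tin, vial and purple bottles are in place too. Both keys are up and the arm is clear.

```bash
python3 -c "
from rig import ticket
print(ticket.close_job())"
```

```text
the job is handed in; nothing more can be done
None
```

I pressed and released the green key of scale_a, then held its blue key fully down for about 2 s and let it up. The job was handed in at about 12 s; no verdict is reported.

**Key checks:** Depth showed each key drop from about 31.5 mm to 26 mm when pressed, then return to 31.6 mm (green) and 31.7 mm (blue).

**Scene check:** Side-view crops before and after match for the bottle, tin, vial, oil or rose bottle behind it, and purple bottles. The crops did not fully cover the beaker, phone and other gold-collar bottle; the arm never went near them low down. The robot ended clear of everything.

**What disagreed:**
- **Fingertip height:** The real fingertips were about 40 mm higher than the reported TCP (visible in the wrist depth and side view). I did the presses by vision and force instead of the stated TCP.
- **Force on green:** One step pushed too hard and the wrist force spiked to 76 N, under the 120 N limit. Blue stayed under 13 N in the readings.
- **Sideways drift:** The tool moved about 5 mm sideways while descending over blue. I corrected it at deck height, before entering the well.

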